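# Log one vial as taken from stock

### The job

One blue-capped vial has been taken from stock, so log it: with the fingertips, gently press down the grey button on the puck in front of the bin of blue-capped vials and let it come up again, then gently press the green button on the terminal and withdraw. Only press: do not pick up or shift the pucks, and leave the other pucks, the red button, the bins, the tray and the loose items alone.

Things in the scene. Friction and masses are not known exactly. Their poses are not given: they have to be found in the camera images.
- bin_blue: Fixed open teal stock bin, 140 mm (its x) by 100 mm (its y) by 55 mm high, holding six small glass vials with blue caps (tops 60 mm above the counter). Origin: centre of its underside. Its puck stands in front of it, on the robot's side, about 130 mm along the bin's -x from the bin's centre.
- bin_orange: Fixed open teal stock bin, 140 mm (its x) by 100 mm (its y) by 55 mm high, holding six small glass vials with orange caps (tops 60 mm above the counter). Origin: centre of its underside. Its puck stands in front of it, on the robot's side, about 130 mm along the bin's -x from the bin's centre.
- bin_white: Fixed open teal stock bin, 140 mm (its x) by 100 mm (its y) by 55 mm high, holding six small glass vials with white caps (tops 60 mm above the counter). Origin: centre of its underside. Its puck stands in front of it, on the robot's side, about 130 mm along the bin's -x from the bin's centre.
- puck_blue: Loose wireless button puck standing on the counter in front of the blue-cap bin: white plastic disc 56 mm in diameter with black rubber foot, 18 mm high, 0.14 to 0.28 kg, with a grey sprung cap 34 mm across on top (all three pucks look alike). Origin: centre of its underside on the counter; z up.
- puck_orange: Loose wireless button puck standing on the counter in front of the orange-cap bin: white plastic disc 56 mm in diameter with black rubber foot, 18 mm high, 0.14 to 0.28 kg, with a grey sprung cap 34 mm across on top (all three pucks look alike). Origin: centre of its underside on the counter; z up.
- puck_white: Loose wireless button puck standing on the counter in front of the white-cap bin: white plastic disc 56 mm in diameter with black rubber foot, 18 mm high, 0.14 to 0.28 kg, with a grey sprung cap 34 mm across on top (all three pucks look alike). Origin: centre of its underside on the counter; z up.
- press_blue_top (a point): Centre of the top face of the grey cap (34 mm across) of the blue bin's puck, 30 mm above the counter when up.
- press_blue (a joint): Travel of the blue bin's puck cap. Reads 0 up, 0.006 m right down; takes about 1.5 N to start moving and 5 N at the bottom, springs back up by itself, moves straight down.
- press_orange (a joint): Travel of the orange bin's puck cap. Reads 0 up, 0.006 m right down; takes about 1.5 N to start moving and 5 N at the bottom, springs back up by itself, moves straight down.
- press_white (a joint): Travel of the white bin's puck cap. Reads 0 up, 0.006 m right down; takes about 1.5 N to start moving and 5 N at the bottom, springs back up by itself, moves straight down.
- terminal: Fixed white terminal lying on the counter, left or right of the bins: 110 mm (its x) by 140 mm (its y), 36 mm high, a dark screen on its half away from the robot, and on the half towards the robot two round buttons 32 mm across standing 12 mm proud: green at its +y side, red at its -y side, 74 mm apart. Origin: centre of its underside.
- press_confirm_top (a point): Centre of the top face of the green button, 48 mm above the counter when up.
- press_cancel_top (a point): Centre of the top face of the red button, 48 mm above the counter when up.
- press_confirm (a joint): Travel of the green button. Reads 0 up, 0.006 m right down; takes about 1.5 N to start moving and 5 N at the bottom, springs back up by itself, moves straight down.
- press_cancel (a joint): Travel of the red button. Reads 0 up, 0.006 m right down; takes about 1.5 N to start moving and 5 N at the bottom, springs back up by itself, moves straight down.
- tray: Fixed steel instrument tray, 110 x 160 mm, 22 mm high, on the other side of the bins from the terminal. Origin: centre of its underside.
- bottle: Loose white bottle with blue label and white cap, 44 mm in diameter, 75 mm high, standing. Origin: centre of its underside.
- vial: Loose small amber bottle with orange cap, 26 mm in diameter, 50 mm high, standing. Origin: centre of its underside.
- tape: Loose roll of white tape lying flat, 60 mm in diameter, 25 mm high. Origin: centre of its underside.

How it is judged:
By the outcome, as a careful person would: the job done as asked, in the order asked, and still so for the second after the job is handed in, with the robot touching nothing.
It also fails if it takes over 43 s, if anything falls off the work surface, if the arm or the gripper's body presses on something with over 40 N, if the wrist force passes 120 N, or if a joint passes its speed limit or range.

### The arm

A 7-joint arm with a two-finger parallel gripper is mounted at the origin on the work surface. World frame = base frame: x ahead of the robot, y to its left, z up, the work surface at z = 0. Lengths are in mm, angles in rad, forces in N, time in s.
With the tool pointing down it reaches from about 400 to 925 mm from the base axis. Payload 5.6 kg.
Tool frame: the origin (TCP) lies at the very end of the fingers, on their centre line; the grasp point (between the pads) lies tcp_to_grasp behind it (tcp_to_grasp is the distance from the TCP to the grasp point, in mm); z points along the fingers, y is the line along which they close (so a half turn about z gives the same grasp; the last joint's range is limited). The gripper opens to 85 mm and grips with 20 to 120 N. Pads are 22 mm wide; open, the fingers measure 114 mm over their backs; the gripper's body (76 mm by 85 mm) begins 54 mm behind the grasp point. The pads swing forward as they close: fully open they stand 13 mm farther back than shut.
Start: joints at [1.153, 0.468, -0.012, 1.603, 0.006, 1.071, -0.056], TCP at [237.916, -604.9, 231.29] pointing down, gripper open.
Joint ranges: [-2.53, 2.53], [-0.31, 2.02], [-1.57, 1.55], [0.28, 2.44], [-1.29, 4.43], [0.15, 1.84], [-2.92, 2.92]. Speed limits (rad/s): [2.57, 2.57, 3.14, 3.14, 3.14, 3.14, 3.14].

### API

Orientations are given as a unit quaternion [w, x, y, z].
In Python, from workcell import read_state, grab_frame, camera_info, sign_off, find_in, tip_of, tcp_to_grasp gives the robot as it stands. The module is installed in compiled form; this text tells all that it offers.
- The arm moves only by the tool step_arm, never from a script. Its argument "deltas" is a list of rows, each a list of 5 numbers: the shift along the tool's x, y, z in m, then the turn about the tool's z in degrees, then the opening in per cent of the stroke, from 0 (shut) to 100 (fully open). In form: [[dx, dy, dz, turn, gripper], ...]. A call has 1 to 8 rows; each row shifts and turns the commanded pose from where the row before left it, along the tool's axes as they then stand; what a row does not reach is not made up. A row lasts 1/8 s, in which the tool goes at most 62.5 mm and 10.7 degrees, less where a joint would pass 70% of its speed; a pose out of reach is approached as far as the arm can. A call with a gripper value outside its range is refused whole. The fingers move at their own pace and stop on an object; "newtons" is the grip in N (left out, the last holds). Time passes only in rows, so rows that do not move let the fingers close. It gives the time, the measured TCP pose, the force, the opening and the grip force at its end, in the units of the state.
- read_state(): the state, without advancing time (a new reading comes with each control period).
- grab_frame(name): name is "scene" or "top" or "wrist"; returns the picture (420x560x3 uint8, red, green, blue); there is no depth.
- camera_info(name): a dict with "intrinsics" (3x3 intrinsics, pixels), "xyz" and "rotation" of the camera in the world. Camera axes: x right, y down, z forward; pixel columns grow to the right and rows downward; lengths in mm; the calibration is good to about 2 mm. A picture is of the moment at which its call begins: read the wrist's pose just before it. camera_info takes no time and is no camera call; for the wrist camera it gives the pose at the moment of the call.
- sign_off(): hands the job in; it is judged then, once.
Trained networks look in the newest picture that a camera, given by its name, has taken for a name from the list of things; names that differ only in an ending like _2 or _b are one class to them, and where a whole thing is asked for, a point or a joint stands for the part that bears it (a point fixed in the world has none). Each returns a list of dicts, best first, with "p" (0 to 1); they miss things now and then, are a little off and sometimes report something else, mostly with a low value. They report only what shows in the picture. A call takes as long as a camera call.
- find_in(camera, label): "extent" ([left, top, right, bottom] in pixels, round what is visible of it).
- tip_of(camera, label): "position" ([column, row] in pixels: a listed point, or the origin of a listed thing).
The state is a dict: "time": time; "joint_positions": joint angles; "dq": joint speeds; "tau": joint torques, N m; "tcp_pos": TCP position; "eef_rot": TCP orientation; "ft_force": force on the tool from outside, world axes, zero at the start; "wrist_torque": the same for the moment, N m; "finger_gap": finger opening in mm; "gripper_force": force on a finger pad.
Only numpy, scipy, OpenCV 4.12 (cv2) and the standard library are available. Lean on these libraries where they do the work, as an engineer would, in place of code of your own. Each camera call takes 0.05 s, during which the arm holds its last target. There are 200 camera calls.

## Working session

There is one attempt and no reset: what is moved stays moved. The work goes in short steps, Python scripts to look and compute and a tool call to move; the robot and the scene stay as the last step left them, time stands still between calls to the robot, and variables do not carry over. Pictures are saved under pics/ and viewed, at most 10 in all, crops included, and the job is handed in when it is done.

Besides the shell and the picture viewer there is one more tool, called after "Request:" in YAML: its name, and indented under it one key for each argument. step_arm: Moves the arm, as the interface text tells. Its arguments: {"type":"object","properties":{"deltas":{"type":"array","items":{"type":"array","items":{"type":"number"}}},"newtons":{"type":"number"}},"required":["deltas"]}

```bash
mkdir -p pics
cat > h.py <<'E'
import numpy as np, cv2
from workcell import *
def ray(cam,px,z):
    c=camera_info(cam);K=np.array(c["intrinsics"]);R=np.array(c["rotation"]);o=np.array(c["xyz"])
    d=R@np.linalg.solve(K,[px[0],px[1],1.]);return (o+d*(z-o[2])/d[2]).round(1)
E
python3 - <<'E'
from h import *
for c in("scene","top"):
    im=grab_frame(c);cv2.imwrite(f"pics/{c}1.png",im[:,:,::-1])
    for l,z in(("press_blue_top",30),("press_confirm_top",48),("press_cancel_top",48),("bin_blue",0),("bin_orange",0),("bin_white",0),("puck_blue",0),("terminal",0)):
        print(c,l,[(round(r["p"],2),np.round(r["position"]).tolist(),ray(c,r["position"],z)[:2].tolist()) for r in tip_of(c,l)[:4]])
s=read_state();print({k:s[k] for k in("time","tcp_pos","eef_rot","finger_gap","ft_force")},tcp_to_grasp)
E
```

```text
Traceback (most recent call last):
  File "h.py", line 5, in ray
    d=R@np.linalg.solve(K,[px[0],px[1],1.]);return (o+d*(z-o[2])/d[2]).round(1)
      ~^~~~~~~~~~~~~~~~~~~~~~~~~~~~~~~~~~~~
ValueError: matmul: Input operand 1 has a mismatch in its core dimension 0, with gufunc signature (n?,k),(k,m?)->(n?,m?) (size 3 is different from 4)
```

```bash
sed -i 's/R=np.array(c\["rotation"\])/R=Rotation.from_quat(c["rotation"],scalar_first=True).as_matrix()/; 1a from scipy.spatial.transform import Rotation' h.py
python3 - <<'E'
from h import *
print(camera_info("top"))
for c in("scene","top"):
    im=grab_frame(c);cv2.imwrite(f"pics/{c}1.png",im[:,:,::-1])
    for l,z in(("press_blue_top",30),("press_confirm_top",48),("press_cancel_top",48),("bin_blue",0),("bin_orange",0),("bin_white",0),("puck_blue",0),("terminal",0)):
        print(c,l,[(round(r["p"],2),np.round(r["position"]).tolist(),ray(c,r["position"],z)[:2].tolist()) for r in tip_of(c,l)[:4]])
s=read_state();print({k:s[k] for k in("time","tcp_pos","eef_rot","finger_gap","ft_force")},tcp_to_grasp)
E
```

```text
{'intrinsics': array([[498.0115088 ,   0.        , 286.92292262],
       [  0.        , 498.0115088 , 197.99996891],
       [  0.        ,   0.        ,   1.        ]]), 'xyz': array([ 399.07200763,  -12.89006482, 1085.57648046]), 'rotation': array([ 0.04807622, -0.69967974,  0.71221776, -0.02971199])}
scene press_blue_top [(0.57, [207.0, 238.0], [529.6, -170.1])]
scene press_confirm_top [(0.66, [140.0, 222.0], [487.2, -306.5])]
scene press_cancel_top [(0.61, [103.0, 219.0], [472.4, -382.4])]
scene bin_blue [(0.81, [220.0, 301.0], [662.4, -148.9]), (0.71, [432.0, 210.0], [484.0, 333.2])]
scene bin_orange [(0.88, [377.0, 303.0], [698.5, 157.8]), (0.62, [209.0, 242.0], [520.2, -168.4])]
scene bin_white [(0.78, [302.0, 302.0], [680.0, 9.9])]
scene puck_blue [(0.8, [211.0, 247.0], [533.4, -164.9])]
scene terminal [(0.75, [127.0, 243.0], [505.5, -342.4])]
top press_blue_top [(0.74, [373.0, 193.0], [523.2, -168.7]), (0.42, [220.0, 124.0], [680.9, 157.3]), (0.18, [451.0, 204.0], [497.2, -333.4])]
top press_confirm_top [(0.49, [220.0, 179.0], [556.5, 154.0]), (0.45, [437.0, 212.0], [477.8, -297.3])]
top press_cancel_top [(0.6, [479.0, 211.0], [478.4, -384.5])]
top bin_blue [(0.62, [362.0, 133.0], [660.6, -155.1])]
top bin_orange [(0.75, [218.0, 126.0], [685.5, 166.0])]
top bin_white [(0.83, [286.0, 128.0], [675.8, 13.0]), (0.69, [222.0, 121.0], [695.4, 158.1])]
top puck_blue [(0.84, [367.0, 194.0], [523.6, -160.6])]
top terminal [(0.97, [452.0, 201.0], [505.0, -343.2]), (0.22, [290.0, 188.0], [540.2, 6.2])]
{'time': 1.0, 'tcp_pos': array([ 237.89448736, -604.89823761,  231.2939646 ]), 'eef_rot': array([ 1.30181700e-05,  9.82499009e-01,  1.86267804e-01, -3.96796238e-05]), 'finger_gap': 85.36260845810837, 'ft_force': array([-0.43273655, -0.47657982,  0.03798578])} 18.700000000000003
```

View pics/top1.png

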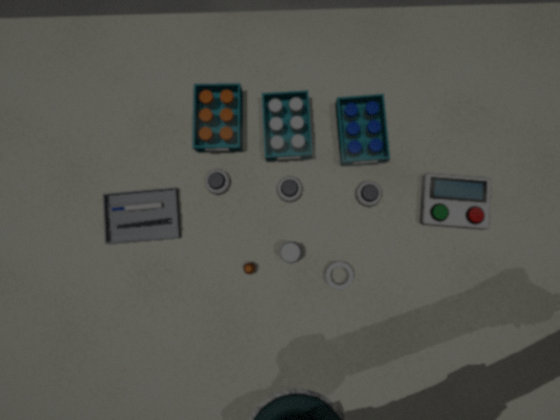

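View pics/scene1.png

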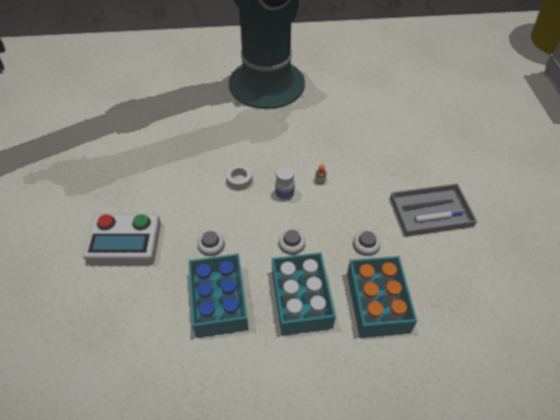

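The top view shows the blue bin at (362,130), its puck's cap at (369,192), green button at (440,212) and red at (476,215). The scene view agrees: puck (210,240), green (141,222). I'll refine both targets by segmentation in each camera.

Run:
```python
from h import *
for c,pb,pg in(("top",(369,192),(440,212)),("scene",(210,240),(141,222))):
    im=cv2.imread(f"pics/{c}1.png");h=cv2.cvtColor(im,cv2.COLOR_BGR2HSV)
    g=im.max(2)
    mg=((h[...,0]>40)&(h[...,0]<85)&(h[...,1]>90)).astype(np.uint8)
    x,y=pb;sub=g[y-6:y+7,x-6:x+7];print(sub[6],sub[:,6])
    t,_=cv2.threshold(g[y-12:y+12,x-12:x+12].copy(),0,255,cv2.THRESH_OTSU);mb=(g<t).astype(np.uint8)
    for n,m,p,z in(("blue",mb,pb,30),("green",mg,pg,48)):
        k,lab,st,ce=cv2.connectedComponentsWithStats(m,connectivity=4)
        l=lab[p[1],p[0]];print(c,n,l,st[l],ce[l],ray(c,ce[l],z))
```

```text
[47 56 58 55 57 55 55 57 58 57 53 52 56] [51 56 55 55 56 58 55 55 57 59 59 57 54]
top blue 24 [361 184  18  18 251] [369.05577689 192.70517928] [ 524.  -161.2   30. ]
top green 9 [432 205  16  15 192] [439.50520833 211.90625   ] [ 478.9 -302.8   48. ]
[ 99 101 102 102 102 103 102 102 103 103 100  94  80] [102 102 102 102 102 101 102 104 101  88  71  56  57]
scene blue 12 [201 231  18  17 234] [209.67521368 239.50854701] [ 533.9 -164.5   30. ]
scene green 1 [134 215  14  12 123] [140.23577236 220.47154472] [ 483.9 -305.6   48. ]
```

Request:
step_arm:
  deltas:
    - [0,0,0,7.16,0]
    - [0,0,0,7.16,0]
    - [0,0,0,7.15,0]
    - [0.025,-0.045,0,0,0]
    - [0.028,-0.045,0,0,0]
    - [0.028,-0.045,0,0,0]
    - [0.028,-0.045,0,0,0]
    - [0.028,-0.045,0,0,0]
  newtons: 20

```text
time: 2.0
tcp_pos: [375.8, -378.4, 231.6]
eef_rot: [0.0, 1.0, 0.0, 0.0]
ft_force: [1.1, 0.0, -0.2]
finger_gap: 0.1
gripper_force: 0.0
```

Request:
step_arm:
  deltas:
    - [0.03,-0.045,0,0,0]
    - [0.03,-0.045,0,0,0]
    - [0.03,-0.045,-0.01,0,0]
    - [0.03,-0.045,-0.01,0,0]
    - [0.01,-0.02,0,0,0]
    - [0,0,0,0,0]
    - [0,0,0,0,0]

```text
time: 2.88
tcp_pos: [504.2, -181.3, 251.1]
eef_rot: [0.0, 1.0, -0.001, -0.0]
ft_force: [-0.4, 0.5, -0.0]
finger_gap: -0.2
gripper_force: 0.0
```

Run:
```python
from h import *
s=read_state();print({k:s[k] for k in("time","tcp_pos","eef_rot","finger_gap","ft_force")})
c="wrist";im=grab_frame(c);cv2.imwrite("pics/w1.png",im[:,:,::-1]);print(camera_info(c)["xyz"])
for l,z in(("press_blue_top",30),("bin_blue",0),("press_confirm_top",48)):
    print(l,[(round(r["p"],2),np.round(r["position"]),ray(c,r["position"],z)[:2]) for r in tip_of(c,l)[:4]])
```

```text
{'time': 2.875, 'tcp_pos': array([ 504.21419367, -181.25650416,  251.11801277]), 'eef_rot': array([ 3.29774946e-04,  9.99999549e-01, -8.28959584e-04, -3.24905580e-04]), 'finger_gap': -0.19443888093130204, 'ft_force': array([-0.41408253,  0.47579721, -0.03824679])}
[ 578.62315901 -181.45909072  393.13778582]
press_blue_top [(0.9, array([264., 158.]), array([ 527. , -166.5])), (0.67, array([451., 208.]), array([ 465.6, -391.6]))]
bin_blue [(0.83, array([252.,  37.]), array([ 658.5, -153.7])), (0.24, array([217., 281.]), array([350.2, -95.1]))]
press_confirm_top [(0.74, array([389., 204.]), array([ 476.8, -309.1])), (0.74, array([216., 283.]), array([ 374.7, -104.7]))]
```

View pics/w1.png

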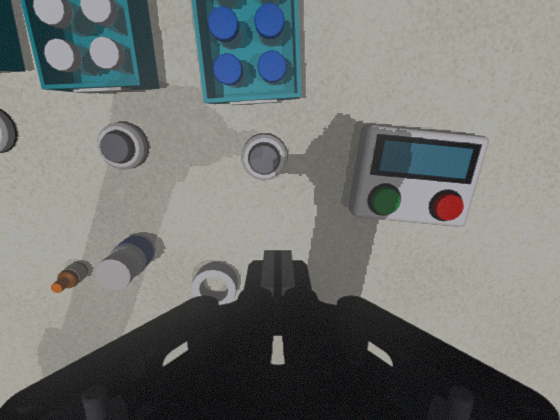

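The wrist view shows the blue bin's puck with its cap at (264,157) and the green button's top at (385,199). All three views agree on a cap centre near (526,-164).

Request:
step_arm:
  deltas:
    - [0.011,-0.009,0.03,0,0]
    - [0.011,-0.008,0.05,0,0]
    - [0,0,0.05,0,0]
    - [0,0,0.04,0,0]
    - [0,0,0.02,0,0]
    - [0,0,0,0,0]
    - [0,0,0,0,0]

```text
time: 3.95
tcp_pos: [527.5, -163.5, 62.2]
eef_rot: [0.0, 1.0, -0.0, 0.001]
ft_force: [-0.0, 1.1, -0.3]
finger_gap: -0.0
gripper_force: 0.0
```

Run:
```python
from h import *
print(read_state()["tcp_pos"])
c="wrist";im=grab_frame(c);cv2.imwrite("pics/w2.png",im[:,:,::-1])
for l,z in(("press_blue_top",30),("press_confirm_top",48)):
    print(l,[(round(r["p"],2),np.round(r["position"]),ray(c,r["position"],z)[:2]) for r in tip_of(c,l)[:4]])
```

```text
[ 527.52034894 -163.47468677   62.15656524]
press_blue_top [(0.59, array([280., 245.]), array([ 525.2, -164.6]))]
press_confirm_top [(0.66, array([518., 330.]), array([ 478.4, -305.7]))]
```

View pics/w2.png

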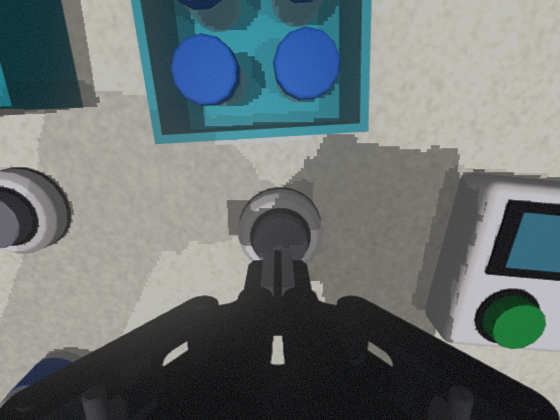

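The fingertips stand over the cap, which is centred near (280,238); green is at (517,320). Next, a slow descent watching the force.

Request:
step_arm:
  deltas:
    - [0,0,0.012,0,0]
    - [0,0,0.012,0,0]
    - [0,0,0.005,0,0]
    - [0,0,0,0,0]
    - [0,0,0,0,0]

```text
time: 4.72
tcp_pos: [527.1, -162.9, 32.3]
eef_rot: [0.0, 1.0, 0.0, 0.0]
ft_force: [0.8, 0.2, -0.5]
finger_gap: -0.0
gripper_force: 0.0
```

Request:
step_arm:
  deltas:
    - [0,0,0.001,0,0]
    - [0,0,0.001,0,0]
    - [0,0,0.001,0,0]
    - [0,0,0.001,0,0]
    - [0,0,0,0,0]

```text
time: 5.35
tcp_pos: [527.0, -163.0, 28.4]
eef_rot: [0.0, 1.0, -0.0, 0.0]
ft_force: [0.0, 0.7, 3.1]
finger_gap: -0.2
gripper_force: 1.2
```

Request:
step_arm:
  deltas:
    - [0,0,0.001,0,0]
    - [0,0,0.001,0,0]
    - [0,0,0.001,0,0]
    - [0,0,0,0,0]

```text
time: 5.85
tcp_pos: [527.0, -162.9, 25.3]
eef_rot: [0.0, 1.0, 0.0, 0.0]
ft_force: [-0.7, -0.4, 3.6]
finger_gap: 0.1
gripper_force: 2.1
```

Request:
step_arm:
  deltas:
    - [0,0,0.001,0,0]
    - [0,0,0.0005,0,0]
    - [0,0,0,0,0]
    - [0,0,0,0,0]

```text
time: 6.35
tcp_pos: [527.1, -162.9, 24.1]
eef_rot: [0.0, 1.0, 0.0, 0.0]
ft_force: [-1.7, 0.5, 7.4]
finger_gap: 0.1
gripper_force: 3.4
```

It's bottomed out (7.4 N at z=24). Withdraw straight up, then go over to green.

Request:
step_arm:
  deltas:
    - [0,0,-0.005,0,0]
    - [0,0,-0.01,0,0]
    - [0,0,-0.03,0,0]
    - [0,0,-0.04,0,0]
    - [-0.012,0.035,0,0,0]
    - [-0.012,0.035,0,0,0]
    - [-0.012,0.036,0,0,0]
    - [-0.0115,0.0355,0,0,0]

```text
time: 7.35
tcp_pos: [478.6, -305.3, 109.0]
eef_rot: [-0.0, 1.0, 0.0, -0.0]
ft_force: [0.2, 0.0, -0.0]
finger_gap: -0.1
gripper_force: 0.0
```

Request:
step_arm:
  deltas:
    - [0,0,0,0,0]
    - [0,0,0,0,0]

```text
time: 7.6
tcp_pos: [479.4, -303.6, 108.8]
eef_rot: [-0.0, 1.0, 0.0, -0.0]
ft_force: [0.4, 0.8, -1.0]
finger_gap: 0.0
gripper_force: 0.0
```

Run:
```python
from h import *
print(read_state()["tcp_pos"])
c="wrist";im=grab_frame(c);cv2.imwrite("pics/w3.png",im[:,:,::-1])
for l,z in(("press_blue_top",30),("press_confirm_top",48)):
    print(l,[(round(r["p"],2),np.round(r["position"]),ray(c,r["position"],z)[:2]) for r in tip_of(c,l)[:4]])
```

```text
[ 479.4034627  -303.58408034  108.75128627]
press_blue_top [(0.87, array([ 81., 154.]), array([ 525.8, -165.3]))]
press_confirm_top [(0.62, array([283., 228.]), array([ 477.4, -306.5]))]
```

View pics/w3.png

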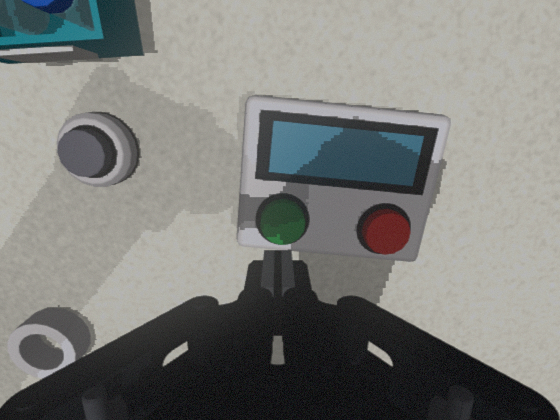

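The green button is centred near (283,220), almost under the fingertips; the puck sits where it was, with its cap up (88,151).

Request:
step_arm:
  deltas:
    - [0.001,0.002,0.02,0,0]
    - [0,0,0.02,0,0]
    - [0,0,0.012,0,0]
    - [0,0,0.005,0,0]
    - [0,0,0,0,0]
    - [0,0,0,0,0]

```text
time: 8.5
tcp_pos: [480.8, -306.6, 52.3]
eef_rot: [0.0, 1.0, 0.0, 0.0]
ft_force: [-0.8, -0.6, -0.2]
finger_gap: 0.0
gripper_force: 0.0
```

Request:
step_arm:
  deltas:
    - [0,0,0.001,0,0]
    - [0,0,0.001,0,0]
    - [0,0,0.001,0,0]
    - [0,0,0.001,0,0]
    - [0,0,0.001,0,0]
    - [0,0,0,0,0]

```text
time: 9.25
tcp_pos: [480.4, -306.4, 46.8]
eef_rot: [0.0, 1.0, 0.0, -0.0]
ft_force: [0.0, 0.2, 2.6]
finger_gap: 0.2
gripper_force: 1.1
```

Request:
step_arm:
  deltas:
    - [0,0,0.001,0,0]
    - [0,0,0.001,0,0]
    - [0,0,0.001,0,0]
    - [0,0,0.001,0,0]
    - [0,0,0.0005,0,0]
    - [0,0,0,0,0]

```text
time: 10.0
tcp_pos: [480.4, -306.4, 42.3]
eef_rot: [0.0, 1.0, -0.0, 0.0]
ft_force: [-1.7, -0.3, 4.7]
finger_gap: -0.0
gripper_force: 2.4
```

Request:
step_arm:
  deltas:
    - [0,0,0.0005,0,0]
    - [0,0,0,0,0]
    - [0,0,0,0,0]

```text
time: 10.38
tcp_pos: [480.5, -306.4, 42.1]
eef_rot: [0.0, 1.0, -0.0, 0.0]
ft_force: [-2.5, 0.7, 7.0]
finger_gap: 0.0
gripper_force: 3.5
```

Bottomed (7 N at z=42). Withdraw.

Request:
step_arm:
  deltas:
    - [0,0,-0.005,0,0]
    - [0,0,-0.01,0,0]
    - [0,0,-0.03,0,0]
    - [0,0,-0.05,0,0]
    - [0,0,-0.05,0,0]
    - [0,0,0,0,0]
    - [0,0,0,0,0]
    - [0,0,0,0,0]

```text
time: 11.38
tcp_pos: [479.5, -305.9, 185.3]
eef_rot: [-0.001, 1.0, 0.0, -0.001]
ft_force: [-0.1, -0.2, 1.1]
finger_gap: -0.1
gripper_force: 0.0
```

Run:
```python
from h import *
s=read_state();print(s["tcp_pos"],s["ft_force"])
c="wrist";grab_frame(c)
for l,z in(("press_blue_top",30),("press_confirm_top",48)):
    print(l,[(round(r["p"],2),ray(c,r["position"],z)[:2]) for r in tip_of(c,l)[:2]])
sign_off()
```

```text
[ 479.5138942  -305.86564913  185.30761139] [-0.12470195 -0.20399107  1.14333046]
press_blue_top [(0.68, array([ 523.5, -164.3])), (0.42, array([ 513.2, -344.9]))]
press_confirm_top [(0.88, array([ 478.7, -306.4]))]
the job is handed in; nothing more can be done
```

I pressed the blue bin's puck fully down (about 7 N) and released it, then did the same with the green terminal button, withdrew clear of everything, and handed the job in at about 11.5 s.

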